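Unclamp the empty gel dispenser

TASK

The chrome hand gel dispenser is empty: swing the clamp lever of its holder up until it meets its stop, lift the dispenser out and gently stand it upright in the middle of the largest of the three round dishes, ready for refilling. Then swing the lever fully down again. Leave the dishes, the holder and everything else standing where they are.

Things in the scene. Friction and masses are not known exactly. Their poses are not given: they have to be found in the camera images.
- holder: Fixed dark steel holder. Origin: underside, middle of the dispenser's socket; z up. Base plate 12 mm thick, x -74 to 54, y -52 to 70 mm, with a square curb, 80 mm inside, 8 mm high, round the dispenser's foot. At x = -52 mm, y = 43 to 69 mm two cheeks, 68 mm tall, carry the clamp lever's hinge; shut, the lever lies along +x on the +y side of the dispenser.
- clamp (a joint): Clamp lever angle, rad: 0 = fully down and shut (level, at its lower stop; its toe then overhangs the dispenser's foot and keeps it from being lifted), 1.6 = upright, fully open at its upper stop. Stiff hinge: it stays where it is left; about 2 N at the handle moves it.
- clamp_handle (a point): Middle of the lever's handle, a black cylinder 20 mm in diameter, 36 mm long, lying across the lever, parallel to the hinge axis; its flat ends can be pinched from above, so that the lever turns between the fingers. In the holder's frame: x = -50 + 120 cos(angle), y = 70, z = 55 + 120 sin(angle) mm. The lever itself is an aluminium bar 10 mm wide, 12 mm thick, at y = 51 to 61 mm.
- clamp_hinge (a point): On the hinge axis of the lever, at (-50, 56, 55) mm in the holder's frame. The axis runs along the holder's y.
- dispenser: Chrome push-button gel dispenser, 115 mm tall, loose, standing in the holder. Origin: centre of its underside, z up. Foot disc 72 mm in diameter and 12 mm thick, smooth round body 54 mm in diameter up to 100 mm above the underside, then a small push button with a spout reaching 28 mm from the axis. 0.2 to 0.45 kg. Grasp across the body about 84 mm above the underside.
- dish_large: Largest white ceramic dish: round, open, rim 172 mm in diameter, 30 mm tall, flat inner floor 6 mm above the underside and about 130 mm across. Origin: centre of its underside.
- dish_middle: Middle white ceramic dish, rim 136 mm in diameter, 27 mm tall. Origin: centre of its underside. Bystander.
- dish_small: Smallest white ceramic dish, rim 100 mm in diameter, 24 mm tall. Origin: centre of its underside. Bystander.
- remote: Black remote control 170 x 46 x 18 mm lying flat, long along its x. Origin: centre of its underside. Bystander.
- hairbrush: Wooden hairbrush 210 mm long (along its x), 56 mm wide, 26 mm high, bristles down. Origin: near its middle, on the surface. Bystander.
- vase: Green glass bud vase 64 mm in diameter, 135 mm tall, standing. Origin: centre of its underside. Bystander.
- candle: Candle jar 68 mm in diameter, 85 mm tall, standing. Origin: centre of its underside. Bystander.
- sunglasses_case: Grey sunglasses case 160 x 65 x 45 mm, long along its x. Origin: centre of its underside. Bystander.
There are look-alikes about, which are no part of the job. What is shaped like the dispenser but blue or red is not meant. What is shaped like the holder but red is not meant.

How it is judged:
By the outcome, as a careful person would: the job done as asked, in the order asked, and still so for the second after the job is handed in, with the robot touching nothing.
It also fails if it takes over 62 s, if anything falls off the work surface, if the arm or the gripper's body presses on something with over 40 N, if the wrist force passes 120 N, or if a joint passes its speed limit or range.

ROBOT

A 6-joint arm with a two-finger parallel gripper is mounted at the origin on the work surface. World frame = base frame: x ahead of the robot, y to its left, z up, the work surface at z = 0. Lengths are in m, angles in rad, forces in N, time in s.
With the tool pointing down it reaches from about 0.275 to 0.825 m from the base axis. Payload 4.9 kg.
Tool frame: the origin (TCP) lies midway between the tips of the shut fingers; the grasp point (between the pads) lies 19 mm behind it (grip_point_offset is the distance from the TCP to the grasp point, in m); z points along the fingers, y is the line along which they close (so a half turn about z gives the same grasp; the last joint's range is limited). The gripper opens to 85 mm and grips with 20 to 120 N. Pads are 22 mm wide; open, the fingers measure 114 mm over their backs; the gripper's body (76 mm by 85 mm) begins 54 mm behind the grasp point. The pads swing forward as they close: fully open they stand 13 mm farther back than shut.
Start: joints at [-1.414, 0.326, -0.193, 1.052, 0, 1.437], TCP at [0.158, -0.527, 0.209] pointing down, gripper open.
Joint ranges: [-2.65, 2.65], [-0.97, 1.79], [-1.3, 1.35], [-1.93, 2.1], [-1.47, 1.37], [-3.14, 3.14]. Speed limits (rad/s): [2.57, 2.57, 3.14, 3.14, 3.14, 3.14].

INTERFACE

Orientations are given as a rotation vector (axis times angle).
In Python, from cell import * gives the robot as it stands. Calls block until the motion is done:
- movep(position, orientation): joint-space move of the TCP to a pose.
- move_l(position, velocity=0.15, rot=None, until_force=None): straight line of the TCP; rot=None keeps the orientation; velocity is the mean speed in m/s. With until_force (N) it stops when the force on the tool has changed by that much, and returns True; else False.
- set_joints(angles): joint-space move.
- let_go() and grab(newtons=None): open the fingers fully, or close them until they stop; newtons is the grip in N (None keeps the last).
- sleep(seconds).
- ik(position, orientation): joint angles nearest the present ones, or None.
- get_state(): the state.
- grab_frame(name): name is "scene" or "top"; returns a dict with "img" (420x560x3 uint8, red, green, blue), "fx", "fy", "cx", "cy" (pixels), "cam_to_world" (4x4, takes a point from camera to world coordinates). Camera axes: x right, y down, z forward; pixel columns grow to the right and rows downward; lengths in m; the calibration is good to about 2 mm. A picture is of the moment at which its call begins. There is no depth.
A pose or a line that the arm cannot do raises MotionError and nothing moves.
- sign_off(): hands the job in; it is judged then, once.
Trained networks look in the newest picture that a camera, given by its name, has taken for a name from the list of things; names that differ only in an ending like _2 or _b are one class to them, and where a whole thing is asked for, a point or a joint stands for the part that bears it (a point fixed in the world has none). Each returns a list of dicts, best first, with "score" (0 to 1); they miss things now and then, are a little off and sometimes report something else, mostly with a low value. They report only what shows in the picture. A call takes as long as a camera call. They do not tell look-alikes from the thing itself.
- spot_in(camera, name): "centre" ([column, row] in pixels, amid what is visible of it).
- silhouettes(camera, name): "mask" (420x560 bool, what is visible of it) and "centre" ([column, row] in pixels, amid what is visible of it).
- tip_of(camera, name): "centre" ([column, row] in pixels: a listed point, or the origin of a listed thing).
The state is a dict: "clock": time; "q": joint angles; "joint_velocities": joint speeds; "tau": joint torques, N m; "position": TCP position; "eef_rot": TCP orientation; "contact_force": force on the tool from outside, world axes, zero at the start; "wrist_torque": the same for the moment, N m; "finger_gap": opening from 0.0 (shut) to 1.0 (fully open); "grasp_force": force on a finger pad.
Only numpy, scipy, OpenCV 4.12 (cv2) and the standard library are available. Lean on these libraries where they do the work, as an engineer would, in place of code of your own. Each camera call takes 0.05 s, during which the arm holds its last target. There are 200 camera calls.

## Working session

There is one attempt and no reset: what is moved stays moved. The work goes in short steps, each a Python script; the robot and the scene stay as the last script left them, time stands still between calls to the robot, and variables do not carry over. Pictures are saved under pics/ and viewed, at most 10 in all, crops included, and the job is handed in when it is done.

```bash
mkdir -p pics; cat > h.py <<'E'
from cell import *
import numpy as np, cv2
def ray(f,uv):
    T=np.array(f["cam_to_world"]); d=np.array([(uv[0]-f["cx"])/f["fx"],(uv[1]-f["cy"])/f["fy"],1.])
    return T[:3,3],T[:3,:3]@d
def atz(f,uv,z):
    o,d=ray(f,uv); return o+d*(z-o[2])/d[2]
def proj(f,P):
    T=np.array(f["cam_to_world"]); p=T[:3,:3].T@(np.array(P)-T[:3,3]); return np.array([f["fx"]*p[0]/p[2]+f["cx"],f["fy"]*p[1]/p[2]+f["cy"]])
E
python3 - <<'E'
from h import *
ims=[]
for c in("scene","top"):
    f=grab_frame(c); cv2.imwrite(f"pics/{c}0.png",f["img"][:,:,::-1])
    print(c,np.round(f["cam_to_world"],3).tolist(),f["fx"])
    for n in("holder","clamp_handle","clamp_hinge","dispenser","dish_large","dish_middle","dish_small","vase","candle","remote","hairbrush","sunglasses_case"):
        print(n,[(np.round(r["centre"]).tolist(),round(r["score"],2),np.round(atz(f,r["centre"],0.0)[:2],3).tolist()) for r in tip_of(c,n)])
print(get_state())
E
```

```text
scene [[0.709, 0.565, -0.422, 0.937], [0.705, -0.566, 0.427, -0.41], [0.002, -0.6, -0.8, 0.86], [0.0, 0.0, 0.0, 1.0]] 386.147624937353
holder [([94.0, 253.0], 0.94, [0.25, -0.396]), ([282.0, 223.0], 0.62, [0.525, 0.009])]
clamp_handle [([249.0, 209.0], 0.85, [0.427, -0.024]), ([45.0, 241.0], 0.6, [0.128, -0.467])]
clamp_hinge [([71.0, 268.0], 0.9, [0.249, -0.458]), ([280.0, 234.0], 0.73, [0.547, -0.022]), ([286.0, 158.0], 0.66, [0.363, 0.187])]
dispenser [([287.0, 219.0], 0.94, [0.526, 0.025]), ([390.0, 209.0], 0.84, [0.704, 0.251]), ([244.0, 187.0], 0.74, [0.359, 0.02])]
dish_large [([197.0, 287.0], 0.84, [0.512, -0.268]), ([282.0, 221.0], 0.74, [0.521, 0.014]), ([379.0, 241.0], 0.66, [0.745, 0.146])]
dish_middle [([344.0, 176.0], 0.55, [0.536, 0.256])]
dish_small [([199.0, 290.0], 0.65, [0.521, -0.269]), ([348.0, 283.0], 0.64, [0.763, -0.004]), ([298.0, 300.0], 0.34, [0.706, -0.121])]
vase [([380.0, 240.0], 0.78, [0.745, 0.152])]
candle [([299.0, 303.0], 0.7, [0.713, -0.123])]
remote [([284.0, 156.0], 0.76, [0.355, 0.189])]
hairbrush [([192.0, 230.0], 0.77, [0.372, -0.178])]
sungla
[... 1034 characters left out ...]
 0.434])]
{'clock': 1.3, 'q': array([-1.41423626e+00,  3.26235269e-01, -1.92617213e-01,  1.05201103e+00,
       -3.95888025e-06,  1.43660088e+00]), 'joint_velocities': array([ 0.0013996 ,  0.00029051,  0.00110338,  0.00023668,  0.00075526,
       -0.00107846]), 'tau': array([-2.14447937e-04, -4.43326592e+01,  2.62758547e+01,  9.32376497e-04,
       -8.81528604e-05, -4.79554700e-06]), 'position': array([ 0.15768376, -0.52691009,  0.20895507]), 'eef_rot': array([-3.10838636e+00, -4.55100911e-01,  7.39810900e-06]), 'contact_force': array([-1.18182638,  0.26718283, -0.58424221]), 'wrist_torque': array([-0.04025219,  0.02737165, -0.04649623]), 'grasp_force': 0.0, 'finger_gap': 1.0038407989508416}
```

View pics/scene0.png

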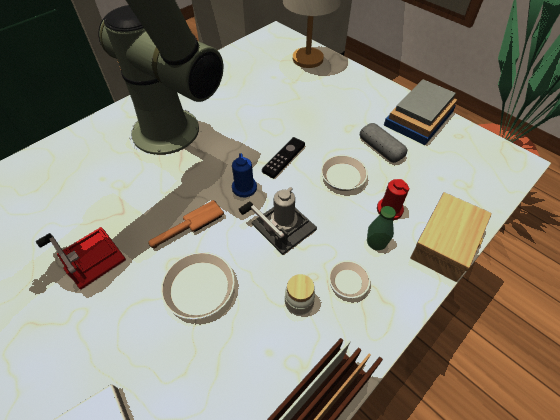

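View pics/top0.png

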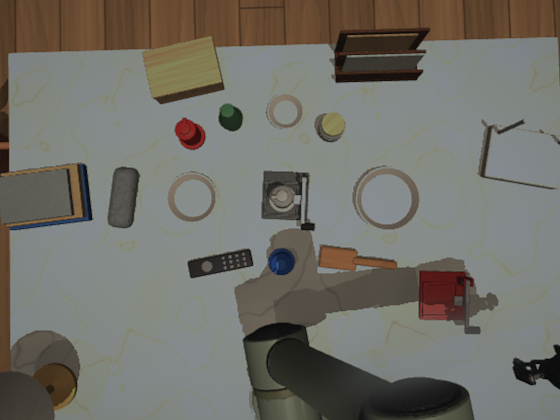

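Scene shows three dispenser-shaped things: blue at (243,178), red at (395,197) and chrome at (285,210), which stands in the dark holder at (283,225). There are two holders, dark at (283,225) and red at (90,257). The chrome dispenser in the dark steel holder fits the description. The largest dish is at scene (198,287), top (386,198).

```bash
cat >> h.py <<'E'
def tri(fs,uvs):
    A=np.zeros((3,3));b=np.zeros(3)
    for f,uv in zip(fs,uvs):
        o,d=ray(f,uv); d=d/np.linalg.norm(d); M=np.eye(3)-np.outer(d,d); A+=M;b+=M@o
    X=np.linalg.solve(A,b); return X,[np.round(proj(f,X)-uv,1).tolist() for f,uv in zip(fs,uvs)]
E
python3 - <<'E'
from h import *
fs={c:grab_frame(c) for c in("scene","top")}
near={"scene":(275,220),"top":(285,200)}
def pick(c,n,fn=tip_of,ref=None,R=50):
    r=[x for x in fn(c,n) if np.hypot(*(np.array(x["centre"])-(ref or near)[c]))<R]
    return r[0] if r else None
for n in("clamp_handle","clamp_hinge","holder","dispenser"):
    rs=[pick(c,n) for c in fs]
    if all(rs): print(n,*tri(list(fs.values()),[np.array(r["centre"]) for r in rs]))
    else: print(n,[r and r["centre"] for r in rs])
for n,ref in (("dish_large",dict(scene=(198,287),top=(386,198))),("holder",near),("dispenser",near)):
  for c,f in fs.items():
    r=pick(c,n,silhouettes,ref)
    if not r: print(n,c,"none"); continue
    m=r["mask"].astype(np.uint8); cs,_=cv2.findContours(m,0,1); k=max(cs,key=cv2.contourArea)[:,0].astype(float)
    z={"dish_large":.03,"holder":.012,"dispenser":.1}[n]
    W=np.array([atz(f,p,z)[:2] for p in k]).astype(np.float32)
    print(n,c,round(r["score"],2),"circle",cv2.minEnclosingCircle(W*1000),"rect",cv2.minAreaRect(W*1000))
S=cv2.resize(fs["scene"]["img"][165:265,220:345],None,fx=4,fy=4,interpolation=2)
T=cv2.resize(fs["top"]["img"][155:245,240:335],None,fx=3,fy=3,interpolation=2)
o=np.zeros((400,800,3),np.uint8);o[:,:500]=S;o[:270,510:795]=T
cv2.imwrite("pics/crop1.png",o[:,:,::-1])
E
```

```text
clamp_handle [ 0.45641112 -0.04922863  0.0724266 ] [[1.7, -0.1], [1.3, 1.0]]
clamp_hinge [ 0.56637991 -0.04244968  0.04914822] [[1.9, -0.1], [1.4, 1.1]]
holder [ 0.5270212   0.01671546 -0.01956671] [[-0.5, 0.0], [-0.3, -0.3]]
dispenser [ 0.49512211 -0.02546053  0.15993791] [[18.6, -3.1], [15.8, 10.1]]
dish_large scene 0.79 circle ((519.6771850585938, -266.7275390625), 85.80935668945312) rect ((519.1362915039062, -266.9579772949219), (168.80477905273438, 166.8668212890625), 44.92182159423828)
dish_large top none
holder scene 0.93 circle ((511.42108154296875, 2.9950685501098633), 107.20622253417969) rect ((510.23675537109375, 3.1757431030273438), (126.82880401611328, 187.2997589111328), 85.86763763427734)
holder top 0.57 circle ((524.6071166992188, -0.4066276550292969), 99.5265884399414) rect ((526.3612670898438, -1.3054275512695312), (139.90126037597656, 155.4140167236328), 86.0555191040039)
dispenser scene 0.97 circle ((552.78515625, 1.2397880554199219), 64.37030792236328) rect ((544.5978393554688, -8.341224670410156), (62.282203674316406, 127.17923736572266), 49.58837890625)
dispenser top 0.91 circle ((524.9842529296875, 15.554780960083008), 33.17055892944336) rect ((523.574951171875, 16.32400894165039), (59.74476623535156, 62.313690185546875), 88.3270263671875)
```

View pics/crop1.png

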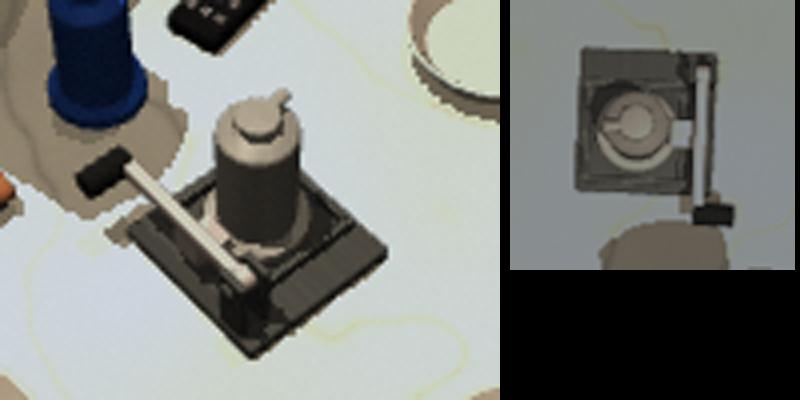

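The crop confirms it: a chrome/grey dispenser in the dark steel holder, with the spout pointing to world +y. The lever is slightly raised, with its handle at crop (105,172), i.e. scene (246,208). Next I'll refine the holder pose with a silhouette fit.

```bash
cat > fit.py <<'E'
from h import *
from scipy.optimize import minimize
S=4
def Rz(a): return np.array([[np.cos(a),-np.sin(a),0],[np.sin(a),np.cos(a),0],[0,0,1]])
def box(x0,x1,y0,y1,z0,z1): return np.array([[x,y,z] for x in(x0,x1) for y in(y0,y1) for z in(z0,z1)])/1000
def cyl(r,z0,z1,r2=None):
    t=np.linspace(0,6.283,40); return np.vstack([np.c_[q*np.cos(t),q*np.sin(t),0*t+z] for q,z in((r,z0),(r2 or r,z1))])/1000
def model(a,disp=True):
    L=[box(-74,54,-52,70,0,12),box(-60,-44,43,69,0,68)]
    c,s=np.cos(a),np.sin(a); M=np.array([[c,0,-s],[0,1,0],[s,0,c]]); h=np.array([-.05,0,.055])
    L+=[box(0,120,51,61,-6,6)@M.T+h, (cyl(10,52,88)[:,[0,2,1]]+[.12,0,0])@M.T+h]
    if disp: L+=[cyl(36,12,24),cyl(27,24,112),cyl(12,112,127)]
    return L
def render(f,L,R,t):
    m=np.zeros((420*S,560*S),np.uint8)
    for P in L:
        uv=np.array([proj(f,R@p+t) for p in P]); cv2.fillConvexPoly(m,cv2.convexHull((uv*S+S/2-.5).round().astype(np.int32)),1)
    return m
def fitmask(fs,masks,gen,x0,d):
    big={c:cv2.resize(m.astype(np.uint8),None,fx=S,fy=S,interpolation=0) for c,m in masks.items()}
    def cost(x):
        L,R,t=gen(x); return sum((render(fs[c],L,R,t)^big[c]).sum()/big[c].sum() for c in big)
    sim=np.vstack([x0]+[np.array(x0)+np.eye(len(x0))[i]*d[i] for i in range(len(x0))])
    r=minimize(cost,x0,method="Nelder-Mead",options=dict(initial_simplex=sim,maxiter=150,xatol=2e-4,fatol=1e-4)); return r.x,r.fun
def holder_gen(x): return model(x[3]),Rz(x[2]),np.array([x[0],x[1],0])
def near(c,n,ref,R=50):
    r=[x for x in silhouettes(c,n) if np.hypot(*(np.array(x["centre"])-ref))<R]
    return r[0]["mask"] if r else None
E
python3 - <<'E'
from fit import *
fs={c:grab_frame(c) for c in("scene","top")}
mk={}
for c,ref in(("scene",(275,220)),("top",(285,200))):
    ms=[near(c,n,ref) for n in("holder","clamp","dispenser")]
    print(c,[None if m is None else int(m.sum()) for m in ms])
    mk[c]=np.any([m for m in ms if m is not None],axis=0)
x0=[.523,.0155,np.radians(176.4),.15]
for k in (["scene","top"],["scene"],["top"]):
    x,v=fitmask({c:fs[c] for c in k},{c:mk[c] for c in k},holder_gen,x0,[.006,.006,.05,.1]); print(k,np.round(x,4),v)
    if len(k)==2: xb=x
dk={}
for c,ref in(("scene",(198,287)),("top",(386,198))):
    m=near(c,"dish_large",ref)
    if m is not None: dk[c]=m
g=lambda x:([cyl(70,0,30,86)],np.eye(3),np.array([x[0],x[1],0]))
for k in [[c] for c in dk]+[list(dk)]: print(k,fitmask({c:fs[c] for c in k},{c:dk[c] for c in k},g,[.516,-.267],[.005,.005]))
O=[]
for c,(r0,c0) in(("scene",(165,220)),("top",(150,235))):
    im=cv2.resize(fs[c]["img"],None,fx=S,fy=S,interpolation=2).copy()
    L,R,t=holder_gen(xb)
    for P in L:
        uv=np.array([proj(fs[c],R@p+t) for p in P]); cv2.polylines(im,[cv2.convexHull((uv*S+S/2-.5).astype(np.int32))],True,(255,0,0),1)
    O.append(im[r0*S:r0*S+400,c0*S:c0*S+400])
cv2.imwrite("pics/fit.png",np.hstack(O)[:,:,::-1])
E
```

```text
scene [1481, 426, 842]
top [1723, 377, 554]
['scene', 'top'] [0.5272 0.0159 3.095  0.0199] 0.1682134253175646
['scene'] [ 0.526   0.0148  3.0727 -0.0089] 0.06945038494439693
['top'] [0.5287 0.0171 3.0632 0.1621] 0.05434187472623741
['scene'] (array([ 0.51973936, -0.26625774]), np.float64(0.030055887704704964))
['top'] (array([ 0.52020985, -0.26215491]), np.float64(0.02185445307830245))
['scene', 'top'] (array([ 0.52020245, -0.26437953]), np.float64(0.07774143917268267))
```

View pics/fit.png

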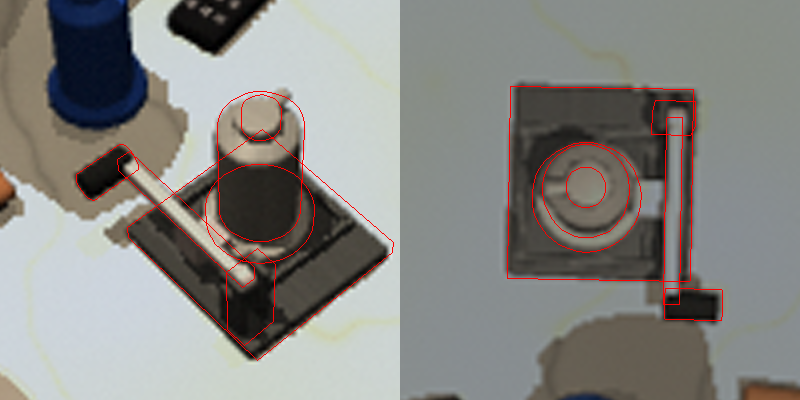

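```bash
cat >> fit.py <<'E'
from scipy.spatial.transform import Rotation as Ro
H=np.array([.527,.016,0]); YAW=3.07
def hw(x,y,z): return Rz(YAW)@(np.array([x,y,z])/1000)+H
def hand(a,dz=-.022): return hw(-50+120*np.cos(a),70,55+120*np.sin(a))+[0,0,dz]
def rot_for(yang,pos):   # tool down, y axis at world angle yang (mod pi); choose smaller wrist move
    best=None
    for k in(0,np.pi):
        a=yang+k; y=np.array([np.cos(a),np.sin(a),0]); z=np.array([0,0,-1.]); R=np.c_[np.cross(y,z),y,z]
        rv=Ro.from_matrix(R).as_rotvec(); q=ik(list(pos),list(rv))
        if q is not None and (best is None or abs(q[5])<best[0]): best=(abs(q[5]),rv)
    return list(best[1])
def st(tag):
    s=get_state(); print(tag,"t%.1f"%s["clock"],"p",np.round(s["position"],4),"F",np.round(s["contact_force"],1),"gap %.2f gf %.1f"%(s["finger_gap"],s["grasp_force"])); return s
E
python3 - <<'E'
from fit import *
p=hand(0); print(p)
s=get_state(); move_l([s["position"][0],s["position"][1],.3],velocity=.3)
up=p+[0,0,.16]; rv=rot_for(YAW+np.pi/2,up); print(rv,ik(list(up),rv))
movep(list(up),rv); st("above")
print(move_l(list(p),velocity=.12,until_force=8)); st("down")
f=grab_frame("scene"); cv2.imwrite("pics/g1.png",cv2.resize(f["img"][120:270,180:380],None,fx=4,fy=4)[:,:,::-1])
E
```

```text
[ 0.45217211 -0.04881348  0.033     ]
[np.float64(0.11243346208532096), np.float64(3.1395800862046612), np.float64(0.0)] [-0.27008131  0.16321117 -0.45275627  0.95482889  0.         -0.19848866]
above t5.1 p [ 0.4523 -0.0494  0.193 ] F [-0.3  0.1 -0.6] gap 1.00 gf 0.0
False
down t6.6 p [ 0.4527 -0.049   0.0335] F [0.5 0.4 0.6] gap 1.00 gf 0.0
```

View pics/g1.png

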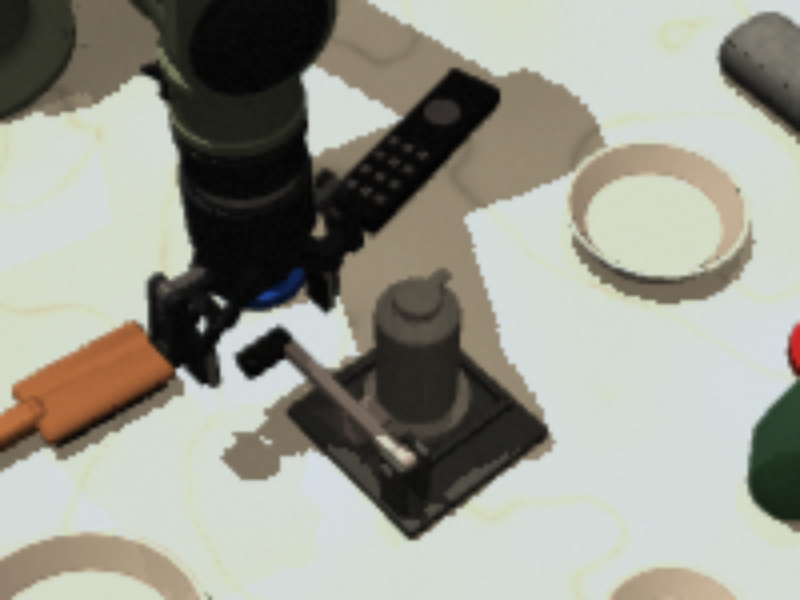

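The fingers, with tips at crop (205,380) and (325,305), straddle the black handle at (262,352). I'll pinch it and swing it up.

```bash
python3 - <<'E'
from fit import *
grab(25); s=st("grab")
off=s["position"]-hand(0)
off[:]=[0,0,off[2]]
for a in np.arange(.2,1.61,.2):
    move_l(list(hand(a)),velocity=.12); st("a%.1f"%a)
ex=Rz(YAW)[:,0]
print(move_l(list(hand(1.6)-ex*.015),velocity=.03,until_force=10)); st("stop")
E
```

```text
grab t7.2 p [ 0.4522 -0.0495  0.0332] F [-0.8 -3.7  0.6] gap 0.42 gf 28.0
a0.2 t7.5 p [ 0.4556 -0.0498  0.0572] F [ 1.4 -5.3 -1.2] gap 0.42 gf 26.6
a0.4 t7.8 p [ 0.4627 -0.0504  0.0796] F [ 3.  -5.8 -2.4] gap 0.42 gf 25.7
a0.6 t8.2 p [ 0.4738 -0.0513  0.1002] F [ 3.  -6.1 -2. ] gap 0.42 gf 25.7
a0.8 t8.6 p [ 0.4887 -0.0525  0.1181] F [ 1.9 -6.7 -3.2] gap 0.41 gf 25.9
a1.0 t8.9 p [ 0.5069 -0.0539  0.1327] F [ 1.5 -5.9 -2.6] gap 0.41 gf 26.2
a1.2 t9.2 p [ 0.5278 -0.0554  0.1433] F [ 1.3 -7.1 -1.3] gap 0.41 gf 25.9
a1.4 t9.6 p [ 0.5509 -0.0572  0.1499] F [-0.4 -7.2  0.6] gap 0.41 gf 25.6
a1.6 t9.9 p [ 0.5753 -0.059   0.1519] F [-0.5 -6.8  3.4] gap 0.41 gf 25.8
True
stop t10.4 p [ 0.5844 -0.0599  0.1515] F [-1.2 -0.4  5.2] gap 0.41 gf 25.8
```

```bash
python3 - <<'E'
from fit import *
let_go(); p=get_state()["position"].copy()
move_l(list(p+[0,0,.10]),velocity=.25); p=get_state()["position"]
move_l([.47,-.1,.3],velocity=.25); st("clear")
O=[]
for c,(r0,c0) in(("scene",(165,220)),("top",(150,235))):
    f=grab_frame(c)
    im=cv2.resize(f["img"],None,fx=S,fy=S,interpolation=2).copy()
    for a,col in((1.6,(255,0,0)),(1.5,(0,255,0))):
      for P in model(a)[2:4]:
        uv=np.array([proj(f,Rz(YAW)@q+H) for q in P]); cv2.polylines(im,[cv2.convexHull((uv*S+S/2-.5).astype(np.int32))],True,col,1)
    print(c,[np.round(r["centre"]).tolist() for r in tip_of(c,"clamp_handle")],proj(f,hw(-53.5,70,175)))
    O.append(im[r0*S:r0*S+400,c0*S:c0*S+400])
cv2.imwrite("pics/up.png",np.hstack(O)[:,:,::-1])
E
```

```text
clear t12.2 p [ 0.4704 -0.0999  0.2993] F [1.  0.7 0.2] gap 1.00 gf 0.0
scene [[46.0, 240.0], [276.0, 209.0]] [277.34400394 208.93908493]
top [[472.0, 331.0], [312.0, 169.0], [218.0, 264.0]] [311.75584384 173.56160978]
```

View pics/up.png

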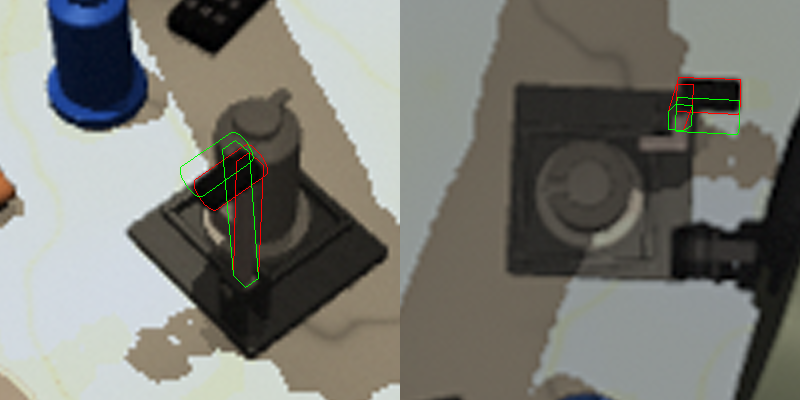

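The lever matches the 1.6 rad overlay (handle at scene (276,209)), so it is open. Next I'll grasp the dispenser and lift it.

```bash
python3 - <<'E'
from fit import *
c=H+[0,0,.073]
rv=rot_for(YAW,c+[0,0,.2]); 
movep(list(c+[0,0,.2]),rv); st("above")
print(move_l(list(c),velocity=.12,until_force=10)); st("down")
grab(50); s=st("grab")
move_l(list(s["position"]+[0,0,.03]),velocity=.06); st("lift3")
move_l(list(s["position"]+[0,0,.2]),velocity=.15); st("up")
f=grab_frame("scene"); cv2.imwrite("pics/lift.png",cv2.resize(f["img"][60:260,180:440],None,fx=3,fy=3)[:,:,::-1])
E
```

```text
above t14.0 p [0.527  0.0159 0.2729] F [-0.9  0.4 -1.2] gap 1.00 gf 0.0
False
down t15.8 p [0.5275 0.0159 0.0736] F [ 1.1 -0.4  0.6] gap 1.00 gf 0.0
grab t16.2 p [0.5278 0.0159 0.0738] F [-0.6  0.2  5.1] gap 0.60 gf 51.5
lift3 t16.9 p [0.5277 0.0159 0.1039] F [-0.7  0.4 -3.5] gap 0.61 gf 52.5
up t18.1 p [0.5271 0.016  0.2728] F [-0.4  0.7 -3. ] gap 0.61 gf 52.6
```

View pics/lift.png

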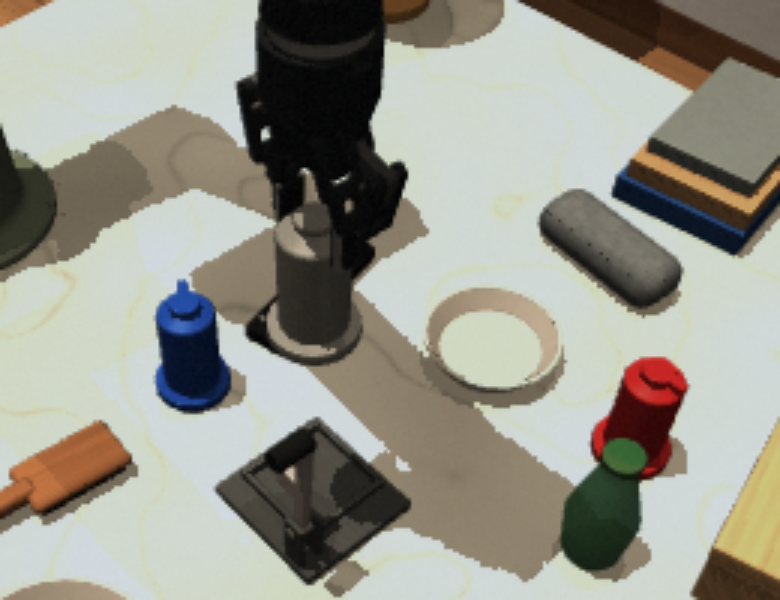

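The chrome dispenser hangs upright in the fingers (crop (315,290)), clear of the empty holder. I'll carry it to the large dish.

```bash
python3 - <<'E'
from fit import *
D=np.array([.520,-.2645])
move_l([*D,.273],velocity=.22); st("over")
move_l([*D,.085],velocity=.12); st("low")
print(move_l([*D,.055],velocity=.02,until_force=4)); s=st("touch")
sleep(.2)
let_go(); st("rel")
p=get_state()["position"]; move_l([p[0],p[1],.30],velocity=.2)
move_l([.48,-.02,.30],velocity=.3); st("away")
O=[]
for c in("scene","top"):
    f=grab_frame(c)
    r=[x for x in silhouettes(c,"dispenser")]
    for x in r: print(c,np.round(x["centre"]).tolist(),round(x["score"],2))
    print("exp",proj(f,[*D,.006]),proj(f,[*D,.106]))
    uv=proj(f,[*D,.03]); r0,c0=int(uv[1])-55,int(uv[0])-50
    O.append(cv2.resize(f["img"][r0:r0+100,c0:c0+100],None,fx=4,fy=4))
cv2.imwrite("pics/dish.png",np.hstack(O)[:,:,::-1])
E
```

```text
over t19.6 p [ 0.5201 -0.2634  0.273 ] F [-0.1  1.  -2.8] gap 0.61 gf 52.5
low t21.3 p [ 0.5205 -0.2648  0.0857] F [ 0.8 -0.1 -2.7] gap 0.61 gf 52.5
True
touch t22.2 p [ 0.52   -0.2645  0.0678] F [ 0.9 -0.   5. ] gap 0.60 gf 53.2
rel t22.9 p [ 0.5187 -0.2636  0.0665] F [-0.  -0.   0.4] gap 1.00 gf 0.0
away t25.2 p [ 0.4801 -0.0207  0.2998] F [-0.4  0.1 -0.8] gap 1.00 gf 0.0
scene [198.0, 280.0] 0.82
scene [397.0, 197.0] 0.81
scene [244.0, 175.0] 0.74
exp [199.92706826 287.14968078] [192.26602823 267.37488453]
top [190.0, 136.0] 0.68
top [388.0, 197.0] 0.56
exp [386.17496846 198.90836133] [394.45052706 196.48430501]
```

View pics/dish.png

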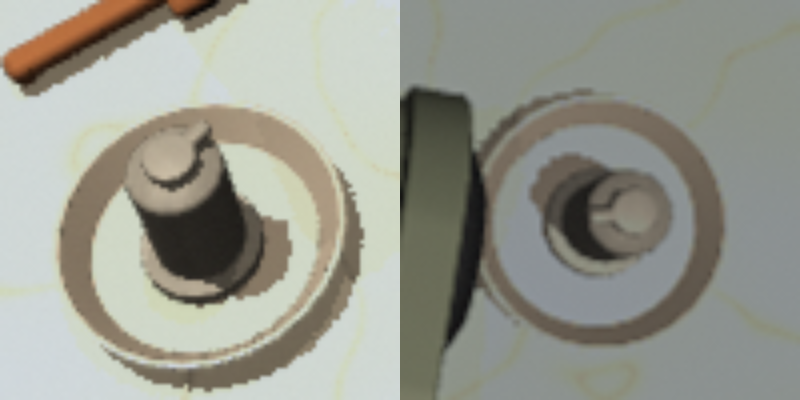

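The dispenser stands upright with its foot at crop (203,245), in the middle of the dish floor at about (207,250). Next the lever goes down.

```bash
python3 - <<'E'
from fit import *
p=hand(1.6); rv=rot_for(YAW+np.pi/2,p+[0,0,.11])
movep(list(p+[0,0,.11]),rv); st("above")
print(move_l(list(p),velocity=.12,until_force=8)); st("down")
grab(25); st("grab")
for a in np.arange(1.4,-.01,-.2):
    move_l(list(hand(a)),velocity=.12); st("a%.1f"%a)
print(move_l(list(hand(0)-[0,0,.012]),velocity=.03,until_force=10)); st("stop")
let_go(); q=get_state()["position"]; move_l([q[0],q[1],.22],velocity=.2)
move_l([.35,-.09,.30],velocity=.25); st("clear")
O=[]
for c,(r0,c0) in(("scene",(165,220)),("top",(150,235))):
    f=grab_frame(c)
    im=cv2.resize(f["img"],None,fx=S,fy=S,interpolation=2).copy()
    for P in model(0)[2:4]:
        uv=np.array([proj(f,Rz(YAW)@q+H) for q in P]); cv2.polylines(im,[cv2.convexHull((uv*S+S/2-.5).astype(np.int32))],True,(255,0,0),1)
    O.append(im[r0*S:r0*S+400,c0*S:c0*S+400])
cv2.imwrite("pics/shut.png",np.hstack(O)[:,:,::-1])
E
```

```text
above t26.8 p [ 0.5753 -0.0578  0.263 ] F [0.  0.4 0.5] gap 1.00 gf 0.0
False
down t27.9 p [ 0.576  -0.0578  0.1537] F [ 0.6 -0.7  0.4] gap 1.00 gf 0.0
grab t28.4 p [ 0.5755 -0.0592  0.1537] F [-2.2 -5.   4.6] gap 0.41 gf 29.2
a1.4 t28.7 p [ 0.5519 -0.0574  0.1524] F [-1.6 -5.7  6.2] gap 0.41 gf 29.7
a1.2 t29.1 p [ 0.5279 -0.0556  0.1456] F [-2.8 -4.9  7.3] gap 0.41 gf 32.1
a1.0 t29.4 p [ 0.5057 -0.0538  0.1347] F [-5.8 -5.2  8.8] gap 0.41 gf 33.7
a0.8 t29.8 p [ 0.4865 -0.0523  0.1191] F [-5.2 -5.5  5.5] gap 0.41 gf 40.4
a0.6 t30.1 p [ 0.4714 -0.0511  0.1005] F [-4.1 -5.4  3.5] gap 0.41 gf 48.2
a0.4 t30.5 p [ 0.4595 -0.0502  0.0791] F [-5.2 -4.8  2.4] gap 0.41 gf 53.4
a0.2 t30.8 p [ 0.4516 -0.0496  0.0559] F [-5.4 -5.5  0.9] gap 0.41 gf 57.2
a0.0 t31.2 p [ 0.4484 -0.0493  0.0317] F [-7.8 -6.   1.9] gap 0.41 gf 60.4
True
stop t31.5 p [ 0.448  -0.0494  0.0258] F [-2.6 -2.1  6.2] gap 0.41 gf 61.3
clear t33.8 p [ 0.3503 -0.0899  0.2992] F [-0.1  0.2 -0.4] gap 1.00 gf 0.0
```

View pics/shut.png

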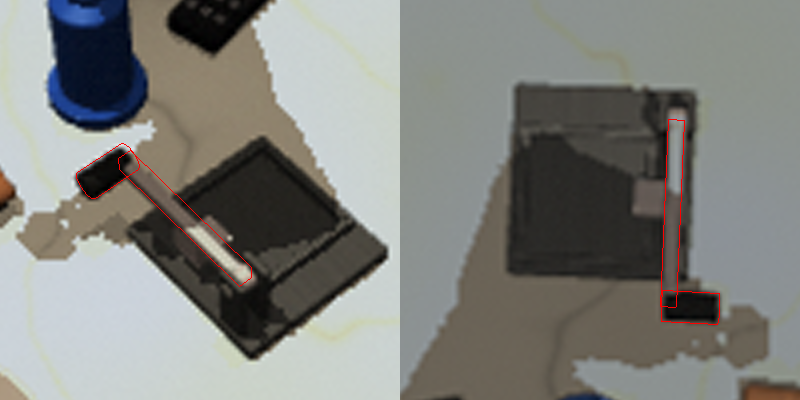

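The lever lies on the shut overlay. To be sure, I'll press it once from above with shut fingers, then retreat and hand in.

```bash
python3 - <<'E'
from fit import *
p=hand(0,0); rv=list(get_state()["eef_rot"])
grab(20)
move_l([p[0],p[1],.12],velocity=.25)
print(move_l([p[0],p[1],.045],velocity=.03,until_force=10)); st("press")
move_l([p[0],p[1],.25],velocity=.2)
move_l([.35,-.09,.30],velocity=.2); let_go(); sleep(.3); st("end")
f=grab_frame("top"); cv2.imwrite("pics/end.png",f["img"][:,:,::-1])
f=grab_frame("scene")
for n in("remote","hairbrush","vase","candle","dish_middle","dish_small","sunglasses_case"): print(n,[np.round(r["centre"]).tolist() for r in tip_of("scene",n)[:1]])
E
```

```text
False
press t38.4 p [ 0.4522 -0.0488  0.0451] F [ 0.3 -0.3  0.2] gap 0.00 gf 0.0
end t41.4 p [ 0.35 -0.09  0.3 ] F [-0.1  0.3 -0.1] gap 1.00 gf 0.0
remote [[285.0, 158.0]]
hairbrush [[188.0, 229.0]]
vase [[378.0, 242.0]]
candle [[300.0, 301.0]]
dish_middle [[345.0, 179.0]]
dish_small [[350.0, 283.0]]
sunglasses_case [[380.0, 145.0]]
```

```bash
python3 - <<'E'
from fit import *
O=[]
for c,(r0,c0) in(("scene",(165,220)),("top",(150,235))):
    f=grab_frame(c)
    print(c,[(np.round(r["centre"],1).tolist(),round(r["score"],2)) for r in tip_of(c,"clamp_handle")],proj(f,hw(70,70,55)))
    im=cv2.resize(f["img"],None,fx=S,fy=S,interpolation=2).copy()
    for P in model(0)[2:4]:
        uv=np.array([proj(f,Rz(YAW)@q+H) for q in P]); cv2.polylines(im,[cv2.convexHull((uv*S+S/2-.5).astype(np.int32))],True,(255,0,0),1)
    O.append(im[r0*S:r0*S+400,c0*S:c0*S+400])
cv2.imwrite("pics/shut2.png",np.hstack(O)[:,:,::-1])
E
```

```text
scene [([246.8, 206.8], 0.73), ([46.6, 240.5], 0.6)] [246.65066813 207.41551456]
top [([305.4, 224.7], 0.75), ([470.5, 331.3], 0.62)] [307.20374354 226.5167552 ]
```

View pics/shut2.png

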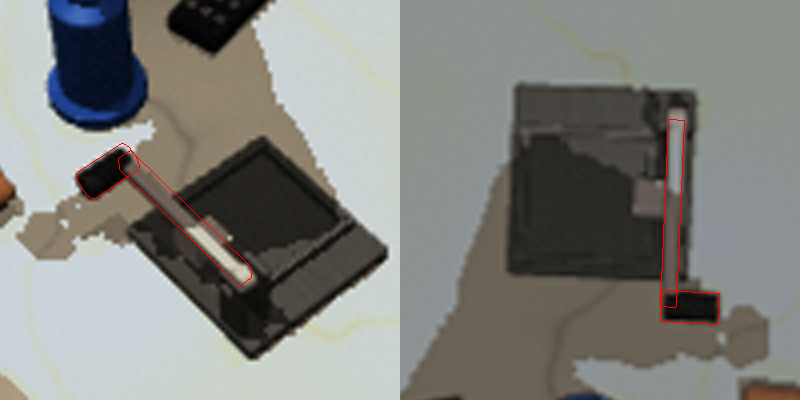

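The press met nothing, although the overlay says the handle is under that point. I'll check numerically whether the lever moved and repeat the press in steps, reading the force at each.

```bash
python3 - <<'E'
from fit import *
a,b=[cv2.imread(f"pics/{n}.png").astype(int) for n in("shut","shut2")]
d=np.abs(a-b).sum(2); print("diff shut/shut2 scene, top:",(d[:,:400]>40).sum(),(d[:,400:]>40).sum())
def blob(im,w):
    r0,r1,c0,c1=w; g=im[r0:r1,c0:c1].max(2)<45; n,l,s,ce=cv2.connectedComponentsWithStats(g.astype(np.uint8))
    k=1+np.argmax(s[1:,4]); return s[k].tolist(),np.round(ce[k]+[c0,r0],2)
now=grab_frame("scene")["img"]; old=cv2.imread("pics/scene0.png")[:,:,::-1]
w=(198,218,236,256)
print("old",blob(old,w)); print("now",blob(now,w))
p=hand(0,0); print("target",p)
grab(20); st("shut"); 
move_l([p[0],p[1],.085],velocity=.25); s0=st("z85")
for z in(.075,.068,.062,.056):
    r=move_l([p[0],p[1],z],velocity=.04,until_force=6); s=st("z%.3f %s"%(z,r)); 
    if r: break
print(s["eef_rot"])
E
```

```text
diff shut/shut2 scene, top: 240 278
old ([3, 4, 14, 13, 92], array([245.36, 207.9 ]))
now ([3, 5, 13, 12, 89], array([245.39, 208.29]))
target [ 0.45217211 -0.04881348  0.055     ]
shut t42.8 p [ 0.35 -0.09  0.3 ] F [ 0.6  0.8 -0.1] gap -0.00 gf 0.0
z85 t44.0 p [ 0.4524 -0.049   0.0858] F [ 1.  -1.2  0.3] gap 0.00 gf 0.0
z0.075 False t44.4 p [ 0.452  -0.0489  0.075 ] F [0.1 0.2 0. ] gap -0.00 gf 0.0
z0.068 False t44.7 p [ 0.4518 -0.0487  0.0676] F [ 0.8 -0.2  0.1] gap 0.00 gf 0.0
z0.062 False t45.0 p [ 0.4518 -0.0487  0.0617] F [-0.1 -0.5  0.3] gap -0.00 gf 0.0
z0.056 False t45.3 p [ 0.4518 -0.0487  0.0557] F [ 0.1 -1.1 -0.2] gap -0.00 gf 0.0
[-0.11325415 -3.13066035  0.00521681]
```

```bash
python3 - <<'E'
from fit import *
p=hand(0,0)
r=move_l([p[0],p[1],.024],velocity=.03,until_force=8); s=st("low %s"%r)
E
```

```text
low True t45.9 p [ 0.4523 -0.0489  0.0423] F [-3.1  1.2 11.7] gap -0.00 gf 5.4
```

Contact came at TCP z = 0.042 with 11.7 N, well over the 2 N that moves the lever. It therefore rests on its lower stop, and its pixels match the shut position. Now I'll retreat and check the dispenser and holder.

```bash
python3 - <<'E'
from fit import *
q=get_state()["position"]; move_l([q[0],q[1],.22],velocity=.2); move_l([.35,-.09,.30],velocity=.25); sleep(.2)
im=grab_frame("scene")["img"]; b=cv2.imread("pics/scene0.png")[:,:,::-1]
w=im[198:218,236:256].max(2)<45; print("handle",np.argwhere(w).mean(0)[::-1]+[236,198])
for x in silhouettes("scene","dispenser"): print(np.round(x["centre"]).tolist(),round(x["score"],2))
st("end"); print(sign_off())
E
```

```text
handle [245.46666667 208.25555556]
[193.0, 280.0] 0.92
[242.0, 177.0] 0.82
[397.0, 197.0] 0.7
end t47.9 p [ 0.3502 -0.0896  0.2992] F [-1.3 -0.3 -0.3] gap 0.01 gf 0.0
the job is handed in; nothing more can be done
None
```

The chrome dispenser stands upright in the middle of the largest dish and the clamp lever is back on its lower stop. I handed the job in at 47.9 s, and the bystanders were still in place in the check just before the last press on the lever.

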